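# Fill the courier tube carrier and hold its halves pressed shut

## Robot

A 6-joint arm with a two-finger parallel gripper is mounted at the origin on a cart in front of the work surface, level with it; the furniture and walls round the work are solid. World frame = base frame: x ahead of the robot, y to its left, z up, the work surface at z = 0. Lengths are in m, angles in degrees, forces in N, time in s.
With the tool pointing down it reaches from about 0.25 to 0.8 m from the base axis. Payload 3.9 kg.
Tool frame: the origin (TCP) lies midway between the tips of the shut fingers; the grasp point (between the pads) lies 19 mm behind it; z points along the fingers, y is the line along which they close (so a half turn about z gives the same grasp; the last joint's range is limited). The gripper opens to 85 mm and grips with 20 to 120 N. Pads are 22 mm wide; open, the fingers measure 114 mm over their backs; the gripper's body (76 mm by 85 mm) begins 54 mm behind the grasp point. The pads swing forward as they close: fully open they stand 13 mm farther back than shut.
Start: joints at [-72.766, 14.897, -7.913, 67.191, 0, 90], TCP at [0.156, -0.501, 0.231] pointing down, gripper open.
Joint ranges: [-159.42, 159.42], [-47.68, 98.78], [-73.54, 78.23], [-108.79, 121.32], [-90, 84.71], [-180, 180]. Speed limits (degrees/s): [147.25, 147.25, 180, 180, 180, 180].

## Interface

Orientations are given as [roll, pitch, yaw] about the fixed x, y, z axes, in that order (R = Rz(yaw) Ry(pitch) Rx(roll)).
In Python, from plant import * gives the robot as it stands. Calls block until the motion is done:
- reach(position, orientation): joint-space move of the TCP to a pose.
- move_straight(position, velocity=0.15, ori=None): straight line of the TCP; ori=None keeps the orientation; velocity is the mean speed in m/s.
- goto_joints(angles): joint-space move.
- command_gripper(opening): opening from 0.0 (shut) to 1.0 (fully open); the grip force is fixed at half the most; returns when the fingers have stopped.
- hold(seconds).
- ik(position, orientation): joint angles nearest the present ones, or None.
- get_obs(): the state.
- snapshot(name): name is "side" or "top" or "wrist"; returns the picture (420x560x3 uint8, red, green, blue); there is no depth.
- camera_params(name): a dict with "vertical_fov" (degrees; the focal length in pixels is half the picture's height over the tangent of half this angle, whatever the lens; pixels are square), "cx", "cy" (the principal point, pixels), "R" (3x3) and "t" (3): a world point X has camera coordinates R X + t. Camera axes: x right, y down, z forward; pixel columns grow to the right and rows downward; lengths in m; the calibration is good to about 2 mm. A picture is of the moment at which its call begins: read the wrist's pose just before it. camera_params takes no time and is no camera call; for the wrist camera it gives the pose at the moment of the call.
A pose or a line that the arm cannot do raises PlanningError and nothing moves.
- close_job(): hands the job in; it is judged then, once.
The state is a dict: "t": time; "q": joint angles; "dq": joint speeds; "effort": joint torques, N m; "position": TCP position; "ee_rot": TCP orientation; "contact_force": force on the tool from outside, world axes, zero at the start; "ft_torque": the same for the moment, N m; "grip_width": opening from 0.0 (shut) to 1.0 (fully open); "grasp_force": force on a finger pad.
Only numpy, scipy, OpenCV 4.12 (cv2) and the standard library are available. Lean on these libraries where they do the work, as an engineer would, in place of code of your own. Each camera call takes 0.05 s, during which the arm holds its last target. There are 200 camera calls.

## Task

Get the tube carrier ready for the courier: put the two blue-capped tubes from the wire rack down into the two empty pockets of the blue lower half, leaving the purple-capped tubes where they are and keeping every tube upright. Then fit the white upper half over its two dowels, orange mark to orange mark, press the halves fully together against the springy seal, and finish while still holding it pressed shut, so that a colleague can snap the latches; leave the other things on the worktop alone.

Things in the scene. Friction and masses are not known exactly. Their poses are not given: they have to be found in the camera images.
- carrier: blue lower half of the tube carrier, fixed, 54 (x) x 176 (y) x 60 mm, foot flange 62 x 184 x 8 mm. Origin: centre of its underside; y along the row of 4 pockets to the thick dowel (orange mark on the -x side and orange ring at its foot), z up. Flat top (parting face) at 60 mm, dowels upright on it; a black rubber seal frame round the pockets, 43 x 120 mm, stands 5 mm above it
- parting (a point): centre of the carrier's flat top, 60 mm above the worktop, axes as the carrier
- pocket1 (a point): floor centre of pocket 1 of 4, -42 mm along the carrier's y; a round pocket 17 mm wide and 50 mm deep, floor 10 mm above the worktop. Holds a purple-capped tube or nothing
- pocket2 (a point): floor centre of pocket 2 of 4, -14 mm along the carrier's y; a round pocket 17 mm wide and 50 mm deep, floor 10 mm above the worktop. Holds a purple-capped tube or nothing
- pocket3 (a point): floor centre of pocket 3 of 4, 14 mm along the carrier's y; a round pocket 17 mm wide and 50 mm deep, floor 10 mm above the worktop. Holds a purple-capped tube or nothing
- pocket4 (a point): floor centre of pocket 4 of 4, 42 mm along the carrier's y; a round pocket 17 mm wide and 50 mm deep, floor 10 mm above the worktop. Holds a purple-capped tube or nothing
- thick_dowel (a point): foot of the thick steel dowel, 69 mm along the carrier's y, on the parting face; dowel 13 mm thick, 50 mm tall, the last 6 mm tapered
- thin_dowel (a point): foot of the thin steel dowel, 69 mm along the carrier's -y, on the parting face; dowel 9 mm thick, 50 mm tall, the last 6 mm tapered
- seal (a joint): squeeze of the rubber seal, m: 0 free, 0.005 flush with the parting face (halves fully together). Springy, 2 N per mm: the upper half's own weight squeezes it 1 mm, another 8 N of push closes it fully, and it springs back when the push stops
- hood: white upper half, hollow hood open below, 44 (x) x 168 (y) x 58 mm, 0.2 kg, stands mouth down on the worktop. Origin: centre of its underside; y along it to the wide socket (orange mark on top and on the -x side there), z up. Grip across the 44 mm width at the grey ribs, mid length, 26 to 52 mm up. Sockets 69 mm from the middle, 14 mm deep bushes, 15 mm wide at +y, 11 at -y; tubes have room inside
- wide_socket (a point): mouth of the wide dowel socket, in the underside of the upper half, 69 mm along its y
- rack: white wire rack, 2 x 5 cells, fixed, 43 (x) x 91 (y) x 63 mm high; origin at the centre of its underside, y along its length. Only two cells are used; the top wires are 62 mm above the worktop, the tubes stand 6 mm above it
- blue_tube1: blood sample tube, light blue cap 16 mm wide and about 20 mm tall, glass 13 mm wide, 88 mm tall in all, 17 g; origin at the centre of its bottom, z up along the tube. It feels solid from the bottom to 78 mm up, 12.8 mm wide; grip it at 59 to 78 mm. Spare, stands in the wire rack, in a corner cell (10 mm along the rack's x, 35 mm along its y).
- blue_tube2: blood sample tube, light blue cap 16 mm wide and about 20 mm tall, glass 13 mm wide, 88 mm tall in all, 17 g; origin at the centre of its bottom, z up along the tube. It feels solid from the bottom to 78 mm up, 12.8 mm wide; grip it at 59 to 78 mm. Spare, stands in the wire rack, in the corner cell diagonally across (-10 mm, -35 mm).
- purple_tube1: blood sample tube, purple cap 16 mm wide and about 20 mm tall, glass 13 mm wide, 88 mm tall in all, 17 g; origin at the centre of its bottom, z up along the tube. It feels solid from the bottom to 78 mm up, 12.8 mm wide; grip it at 59 to 78 mm. Already stands in one of the carrier's pockets.
- purple_tube2: blood sample tube, purple cap 16 mm wide and about 20 mm tall, glass 13 mm wide, 88 mm tall in all, 17 g; origin at the centre of its bottom, z up along the tube. It feels solid from the bottom to 78 mm up, 12.8 mm wide; grip it at 59 to 78 mm. Already stands in one of the carrier's pockets.
- label_roll: roll of white labels, 69 mm wide, 30 mm high; to be left alone; origin at the centre of its underside
- marker: white and blue marker pen, 135 mm long, 17 mm thick; to be left alone; origin at the middle of its underside
- tape_roll: roll of beige tape, 94 mm wide, 25 mm high; to be left alone; origin at the centre of its underside
- gauze_pack: pale green gauze pack, 55 x 70 x 10 mm; to be left alone; origin at the centre of its underside

How it is judged:
By the outcome, as a careful person would: the job done as asked, in the order asked, and still so for the second after the job is handed in, while the arm keeps its last pose, push and grip.
It also fails if it takes over 72 s, if anything falls off the work surface, if the arm or the gripper's body presses on something with over 40 N, if the wrist force passes 120 N, or if a joint passes its speed limit or range.

## Working session

There is one attempt and no reset: what is moved stays moved. The work goes in short steps, each a Python script; the robot and the scene stay as the last script left them, time stands still between calls to the robot, and variables do not carry over. Pictures are saved under pics/ and viewed, at most 10 in all, crops included, and the job is handed in when it is done.

```bash
mkdir -p pics && python3 - <<'E'
from plant import *
import cv2,numpy as np
for n in ("side","top"):
    im=snapshot(n); cv2.imwrite(f"pics/{n}0.png",im[...,::-1]); np.save(f"pics/{n}0.npy",im)
    p=camera_params(n); print(n,p)
print(get_obs())
E
ls
```

```text
side {'vertical_fov': 53.106369985334055, 'cx': 276.43727106503377, 'cy': 207.87197590485565, 'R': array([[ 0.99889172, -0.04523939,  0.01298987],
       [-0.0213101 , -0.68076791, -0.73218914],
       [ 0.04196688,  0.73110085, -0.68097748]]), 't': array([-0.50607371,  0.08104451,  1.04797529])}
top {'vertical_fov': 51.02381348690124, 'cx': 278.6584725098752, 'cy': 211.11450385329715, 'R': array([[-1.89251676e-03, -9.99979864e-01,  6.05718093e-03],
       [-9.79162895e-01,  6.23030021e-04, -2.03075445e-01],
       [ 2.03067582e-01, -6.31529050e-03, -9.79144358e-01]]), 't': array([0.01701646, 0.51015042, 1.01983767])}
{'t': 0.1, 'q': array([-7.27671179e+01,  1.49316816e+01, -7.97801135e+00,  6.71908884e+01,
       -7.60402640e-04,  8.99996528e+01]), 'dq': array([-0.00439006, -0.07161566,  0.26782243,  0.08608099, -0.0230006 ,
        0.11642715]), 'effort': array([-1.95873481e-04, -4.06507766e+01,  2.54527545e+01,  1.01091655e-02,
       -1.59625024e-04,  7.60039626e-06]), 'position': array([ 0.15534843, -0.50084636,  0.23055313]), 'ee_rot': array([-1.79899419e+02,  7.59792029e-04,  1.72332306e+01]), 'contact_force': array([0.08744439, 1.01200406, 0.04926378]), 'ft_torque': array([ 0.03002094, -0.0199067 , -0.02008758]), 'grasp_force': 0.0, 'grip_width': 0.996552809837242}
pics
```

View pics/top0.png

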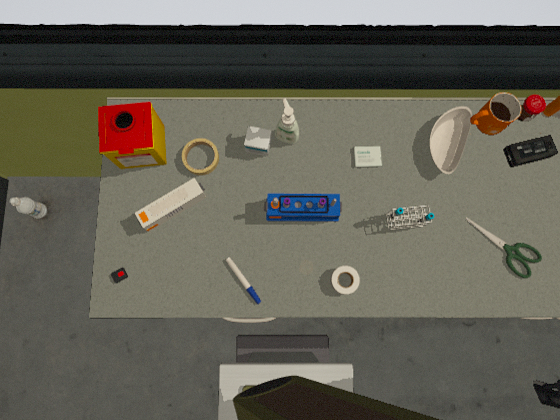

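View pics/side0.png

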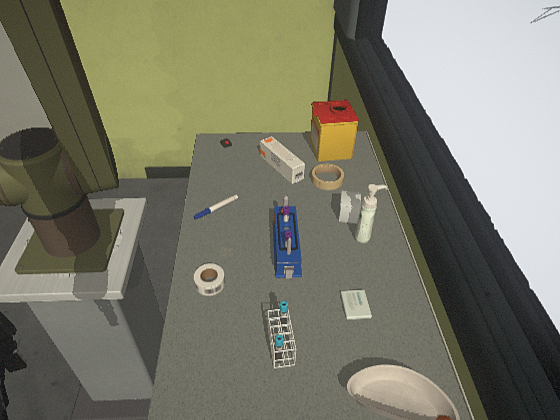

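The top view shows the carrier at about (303,207), with its thick dowel and orange mark on the left. The purple caps are near (287,203) and (322,203). The hood is at (170,204) with its orange end at (143,215), so its yaw is roughly +28°. The blue caps are at (400,211) and (430,216). The side view shows the same layout.

```bash
cat > h.py <<'E'
from plant import *
import cv2,numpy as np
def K(p): return 210/np.tan(np.radians(p["vertical_fov"]/2))
def ray(p,uv):
    d=np.array([(uv[0]-p["cx"])/K(p),(uv[1]-p["cy"])/K(p),1.]); return -p["R"].T@p["t"], p["R"].T@d
def on(p,uv,z):
    o,d=ray(p,uv); return o+d*(z-o[2])/d[2]
def proj(p,X):
    c=p["R"]@np.asarray(X)+p["t"]; return np.array([p["cx"],p["cy"]])+K(p)*c[:2]/c[2]
def cross(obs):
    A=np.zeros((3,3));b=np.zeros(3);L=[]
    for p,uv in obs:
        o,d=ray(p,uv); d=d/np.linalg.norm(d); M=np.eye(3)-np.outer(d,d); A+=M;b+=M@o;L.append((o,M))
    X=np.linalg.solve(A,b); return X,[round(1000*np.linalg.norm(M@(X-o)),2) for o,M in L]
def shot(name,fn):
    p=camera_params(name); im=snapshot(name); cv2.imwrite(f"pics/{fn}.png",im[...,::-1]); np.save(f"pics/{fn}.npy",im)
    np.savez(f"pics/{fn}_p.npz",**p); return p,im
def load(fn):
    return dict(np.load(f"pics/{fn}_p.npz")), np.load(f"pics/{fn}.npy")
E
python3 - <<'E'
from h import *
p=camera_params("top")
for n,uv,z in [("carrier",(303,207),.06),("th",(275,202),.11),("thin",(333,203),.11),("t1",(400,211),.09),("t2",(430,216),.09),("hood",(169,205),.058),("hO",(143,215),.058),("hN",(199,184),.058)]:
    print(n,on(p,uv,z).round(3))
w=camera_params("wrist");o=get_obs()
print(w, -w["R"].T@w["t"]-o["position"], o["ee_rot"])
E
```

```text
carrier [ 0.519 -0.043  0.06 ]
th [0.52  0.025 0.11 ]
thin [ 0.517 -0.109  0.11 ]
t1 [ 0.502 -0.269  0.09 ]
t2 [ 0.49  -0.339  0.09 ]
hood [0.524 0.282 0.058]
hO [0.5   0.344 0.058]
hN [0.577 0.212 0.058]
{'vertical_fov': 67.29135970945791, 'cx': 275.74535009321073, 'cy': 214.0297685781694, 'R': array([[ 0.29554022, -0.95532677, -0.00259535],
       [-0.91076571, -0.28257278,  0.30109541],
       [-0.28837789, -0.08662205, -0.95359049]]), 't': array([-0.52338946, -0.03974397,  0.38152788])} [0.07316097 0.02265656 0.14387658] [-1.79899419e+02  7.59792029e-04  1.72332306e+01]
```

```bash
python3 - <<'E'
from h import *
for fn,pos,yaw in [("rA",(.496,-.304,.24),90),("cA",(.519,-.043,.24),90),("hA",(.535,.28,.24),118),("hB",(.535,.28,.24),-62),("cB",(.519,-.043,.24),-90),("rB",(.496,-.304,.24),-90)]:
    reach(pos,[180,0,yaw]); shot("wrist",fn); print(fn,get_obs()["t"],get_obs()["position"].round(4),get_obs()["ee_rot"].round(2))
im=[cv2.imread(f"pics/{f}.png") for f in ("rA","cA","hA","hB","cB","rB")]
cv2.imwrite("pics/m1.png",cv2.resize(np.vstack([np.hstack(im[:3]),np.hstack(im[3:])]),(800,400),interpolation=cv2.INTER_AREA))
E
```

```text
rA 1.6083 [ 0.4951 -0.305   0.24  ] [-1.7998e+02  2.0000e-02  8.9880e+01]
cA 2.6833 [ 0.5193 -0.0444  0.24  ] [1.7998e+02 4.0000e-02 8.9890e+01]
hA 3.9583 [0.5354 0.2784 0.2401] [-1.7999e+02  3.0000e-02  1.1787e+02]
hB 6.6583 [0.535 0.28  0.24 ] [-180.     -0.    -62.01]
cB 7.9333 [ 0.5195 -0.042   0.24  ] [-1.7998e+02  2.0000e-02 -8.9900e+01]
rB 9.0083 [ 0.4965 -0.3024  0.24  ] [-1.7999e+02  4.0000e-02 -8.9880e+01]
```

View pics/m1.png

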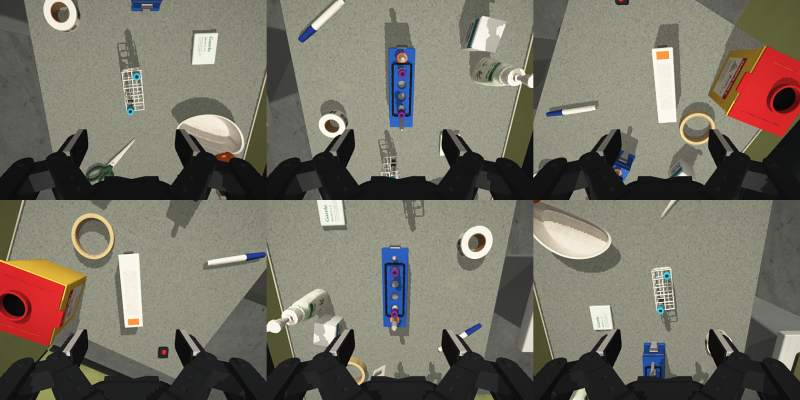

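View pics/cA.png

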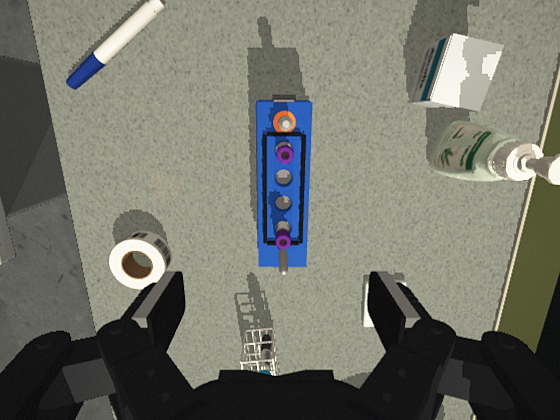

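View pics/hA.png

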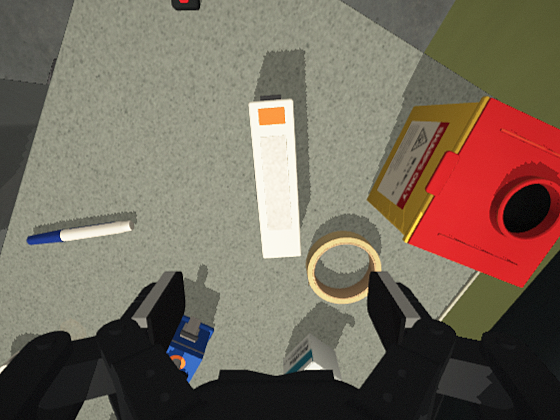

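Pockets 2 and 3 (the middle two, at (284,202) and (284,177) in cA) are empty. The purple tubes are in pockets 1 and 4. The orange ring and thick dowel are at the top, near (285,122). The hood's top face is an unobstructed white quad with its orange mark at (271,116) in hA, and the tape roll sits clear of the grip zone.

```bash
cat > det.py <<'E'
from h import *
def big(m,near=None,n=1):
    cs,_=cv2.findContours(m.astype(np.uint8),cv2.RETR_EXTERNAL,cv2.CHAIN_APPROX_NONE)
    return sorted(cs,key=cv2.contourArea,reverse=True)[:n]
def hsv(im): return cv2.cvtColor(im,cv2.COLOR_RGB2HSV).astype(int)
def cen(c): 
    M=cv2.moments(c); return np.array([M["m10"]/M["m00"],M["m01"]/M["m00"]])
def fullest(m,uv,k=3):  # contour containing uv or nearest
    m=cv2.morphologyEx(m.astype(np.uint8),cv2.MORPH_CLOSE,np.ones((k,k)))
    cs=[c for c in cv2.findContours(m,cv2.RETR_EXTERNAL,cv2.CHAIN_APPROX_NONE)[0] if cv2.contourArea(c)>25]
    return max(cs,key=lambda c:cv2.pointPolygonTest(c,tuple(map(float,uv)),True))
def rect_world(p,c,z):
    w=np.array([on(p,q+0.0,z)[:2] for q in c[:,0,:].astype(float)])
    (x,y),(a,b),_=r=cv2.minAreaRect((w*1e4).astype(np.float32)); B=cv2.boxPoints(r)/1e4
    e=[B[1]-B[0],B[2]-B[1]]; l=max(e,key=np.linalg.norm)
    if l[1]<0:l=-l
    # pixel-contour runs through pixel centres: rect is one pixel small on each size
    return np.array([x,y])/1e4, sorted([a/10,b/10]), np.degrees(np.arctan2(-l[0],l[1]))
E
python3 - <<'E'
from det import *
for f in ("hA","hB"):
    p,im=load(f); H=hsv(im)
    uv=proj(p,[.530,.280,.058])
    white=(H[...,1]<45)&(H[...,2]>165); org=(H[...,0]>5)&(H[...,0]<20)&(H[...,1]>150)&(H[...,2]>150)
    c=fullest(white|org,uv); print(f,"hood",rect_world(p,c,.058)); 
    co=fullest(org,proj(p,[.495,.345,.058])); print("  mark",on(p,cen(co),.058).round(4), cv2.contourArea(co), cen(co))
for f in ("cA","cB"):
    p,im=load(f); H=hsv(im); uv=proj(p,[.519,-.043,.06])
    blue=(H[...,0]>100)&(H[...,0]<125)&(H[...,1]>120)&(H[...,2]>50)
    c=fullest(blue,uv,9); print(f,"blue",rect_world(p,c,.06))
    dark=(H[...,2]<45); c=fullest(dark,proj(p,[.54,-.043,.065]),1); print("  seal",rect_world(p,c,.0635))
    org=(H[...,0]>5)&(H[...,0]<20)&(H[...,1]>150)&(H[...,2]>120); co=fullest(org,proj(p,[.52,.026,.06])); print("  ring",cv2.contourArea(co),on(p,cen(co),.061).round(4))
    pur=(H[...,0]>135)&(H[...,0]<165)&(H[...,1]>90)
    for y in (-.085,-.001):
        cp=fullest(pur,proj(p,[.519,y,.095])); print("  purple",cv2.contourArea(cp),cen(cp).round(1),on(p,cen(cp),.095).round(4))
O={}
for f in ("rA","rB"):
    p,im=load(f); H=hsv(im); cy=(H[...,0]>85)&(H[...,0]<105)&(H[...,1]>120)&(H[...,2]>90)
    for i,X in enumerate(([.502,-.269,.09],[.49,-.339,.09])):
        c=fullest(cy,proj(p,X)); O.setdefault(i,[]).append((p,cen(c))); print(f,i,cv2.contourArea(c),cen(c).round(1),on(p,cen(c),.09).round(4))
for i in O: print("tube",i+1,cross(O[i]))
# crops
a=cv2.imread("pics/cA.png")[90:280,220:350]; b=cv2.imread("pics/cB.png")[90:280,220:350]; 
c=cv2.imread("pics/rA.png"); u=[int(v) for v in proj(load("rA")[0],[.496,-.304,.08])]; c=c[u[1]-95:u[1]+95,u[0]-65:u[0]+65]
d=cv2.imread("pics/rB.png"); u=[int(v) for v in proj(load("rB")[0],[.496,-.304,.08])]; d=d[u[1]-95:u[1]+95,u[0]-65:u[0]+65]
cv2.imwrite("pics/m2.png",cv2.resize(np.hstack([a,b,c,d]),(800,292),interpolation=cv2.INTER_CUBIC))
E
```

```text
hA hood (array([0.53112451, 0.28252495]), [48.04624938964844, 171.74873046875], np.float32(32.111244))
  mark [0.4954 0.3438 0.058 ] 378.5 [271.34037869 115.66622633]
hB hood (array([0.53249893, 0.28418015]), [44.217019653320314, 169.86705322265624], np.float32(32.08774))
  mark [0.4952 0.3444 0.058 ] 243.0 [279.89300412 255.47119342]
cA blue (array([ 0.525946  , -0.04242175]), [54.597705078125, 177.51505126953126], np.float32(-0.44267854))
  seal (array([ 0.54402358, -0.03722067]), [35.926699829101565, 122.0003173828125], np.float32(16.556417))
  ring 142.0 [0.525  0.0285 0.061 ]
  purple 219.0 [282.5 238.9] [ 0.5252 -0.0838  0.095 ]
  purple 206.5 [284.5 153.8] [ 0.5266 -0.0009  0.095 ]
cB blue (array([ 0.52616274, -0.04339196]), [54.54832153320312, 177.80172119140624], np.float32(-0.38879752))
  seal (array([ 0.52616826, -0.04272518]), [42.3387939453125, 119.44180908203126], np.float32(-0.3974051))
  ring 32.5 [0.5191 0.0252 0.061 ]
  purple 209.0 [268.6 152.6] [ 0.5255 -0.0859  0.095 ]
  purple 227.5 [268.  237.8] [ 0.5266 -0.0031  0.095 ]
rA 0 201.5 [286.4 160. ] [ 0.5045 -0.2678  0.09  ]
rA 1 196.5 [273.4 231.6] [ 0.4921 -0.3385  0.09  ]
rB 0 215.0 [267.1 230.3] [ 0.5045 -0.2696  0.09  ]
rB 1 209.5 [280.  158.8] [ 0.492  -0.3401  0.09  ]
tube 1 (array([ 0.50461313, -0.26825545,  0.08644448]), [np.float64(0.03), np.float64(0.03)])
tube 2 (array([ 0.49202293, -0.33970772,  0.08682179]), [np.float64(0.08), np.float64(0.08)])
```

View pics/m2.png

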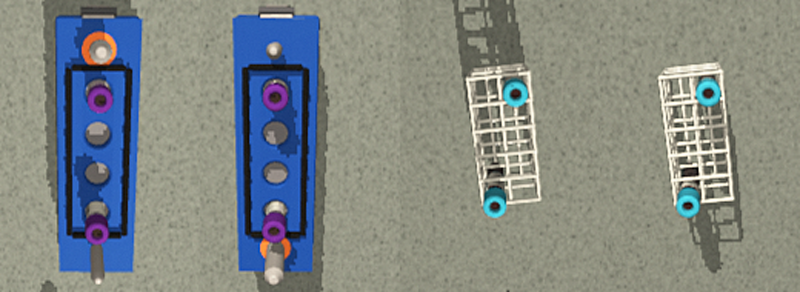

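The measurements agree with each other. The carrier centre is (0.526, -0.043) at yaw -0.4°, and blue mask, seal and purple tubes all match. The hood is at (0.5326, 0.284) at yaw 32.1°, and its mark lies on the centre line. The cap centres come out at z≈0.086, which fits tops at 0.094. I'll do tube 1 now.

```bash
cat > tube.py <<'E'
from det import *
C=np.array([.5260,-.0430]); YAW=-.41; a=np.radians(YAW); EY=np.array([-np.sin(a),np.cos(a)]); EX=np.array([np.cos(a),np.sin(a)])
O=[180,0,-90+YAW]
def st(m=""):
    o=get_obs(); print(m,round(o["t"],2),o["position"].round(4),"F",o["contact_force"].round(1),"g",round(o["grip_width"],3),round(o["grasp_force"],1)); return o
def pick(xy):
    command_gripper(.45)
    reach([*xy,.125],O); hold(.15); st("above")
    move_straight([*xy,.063],.1); hold(.15); st("down")
    command_gripper(0); st("grip")
    move_straight([*xy,.19],.2); st("up")
def over(y):
    q=C+y*EY; reach([*q,.19],O); hold(.2); move_straight([*q,.125],.15); hold(.15); st("over")
E
python3 - <<'E'
from tube import *
pick([.5046,-.2683]); over(.014)
_,a=shot("side","s1"); _,b=shot("wrist","w1")
p=camera_params("side"); u=proj(p,[.526,-.03,.1]).astype(int); a=a[u[1]-75:u[1]+75,u[0]-75:u[0]+75]
cv2.imwrite("pics/m3.png",np.hstack([cv2.resize(a,(400,400),interpolation=cv2.INTER_CUBIC),cv2.resize(b[100:380,140:420],(400,400),interpolation=cv2.INTER_CUBIC)])[...,::-1])
E
```

```text
above 10.23 [ 0.5066 -0.27    0.1275] F [-0.4 -0.   0.6] g 0.446 0.0
down 11.15 [ 0.5054 -0.2687  0.0639] F [ 0.5 -1.2  0.4] g 0.448 0.0
grip 11.52 [ 0.505  -0.2685  0.0636] F [-0.1 -0.2  4.1] g 0.123 58.5
up 12.3 [ 0.5039 -0.2679  0.1889] F [-0.3 -0.1 -0.8] g 0.12 58.9
over 14.18 [ 0.5273 -0.0292  0.1263] F [ 0.1 -0.6  0.1] g 0.124 58.9
```

View pics/m3.png

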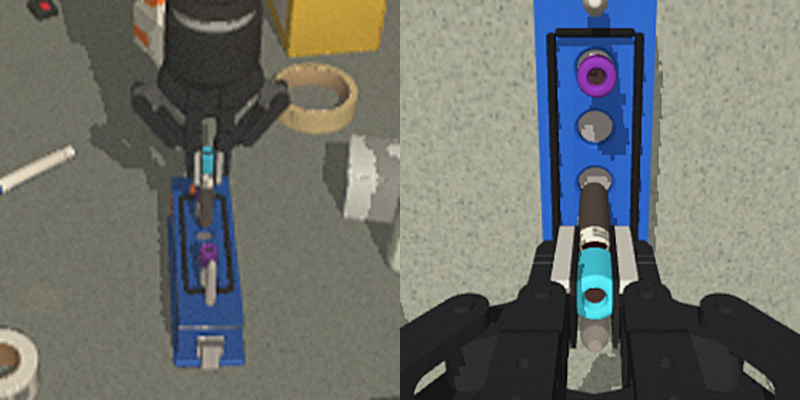

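Tube 1 hangs upright between the pads, with its cap at (595,270) in the right crop and in line with pocket 3 at (595,180). The arm settles slowly, so I'll wait for it before inserting.

```bash
cat >> tube.py <<'E'
def settle(xyz,tol=.0005,n=8):
    for _ in range(n):
        if np.abs(get_obs()["position"]-xyz).max()<tol: break
        hold(.1)
def insert(y):
    q=C+y*EY; settle(np.array([*q,.125])); st("settled")
    move_straight([*q,.102],.08); hold(.15); o=st("entered")
    if abs(o["contact_force"][2])>4: print("BLOCKED"); return False
    move_straight([*q,.0685],.08); hold(.3); o=st("low")
    return True
def release(y):
    q=C+y*EY; command_gripper(.4); st("open"); move_straight([*q,.19],.2); st("clear")
E
python3 - <<'E'
from tube import *
print(insert(.014))
E
```

```text
settled 14.48 [ 0.5263 -0.029   0.1254] F [-0.2  0.7 -0.2] g 0.117 58.9
entered 15.07 [ 0.5264 -0.029   0.1024] F [0.5 0.3 0.7] g 0.118 58.9
low 15.93 [ 0.5261 -0.029   0.0685] F [ 0.4 -0.4  0.5] g 0.121 58.9
True
```

```bash
python3 - <<'E'
from tube import *
release(.014)
pick([.4920,-.3399]); over(-.014)
if insert(-.014):
    release(-.014)
    q=C; reach([q[0],q[1],.24],O); settle(np.array([*q,.24])); 
    p,b=shot("wrist","w2"); st("look")
    H=hsv(b); pur=(H[...,0]>135)&(H[...,0]<165)&(H[...,1]>90); cy=(H[...,0]>85)&(H[...,0]<105)&(H[...,1]>120)&(H[...,2]>90)
    for m,y in ((pur,-.042),(cy,-.014),(cy,.014),(pur,.042)):
        X=[*(C+y*EY),.095]; c=fullest(m,proj(p,X)); print(y,cen(c).round(1),on(p,cen(c),.095).round(4),cv2.contourArea(c))
    shot("side","s2")
    cv2.imwrite("pics/m4.png",cv2.resize(b[60:320,140:420],(600,557),interpolation=cv2.INTER_CUBIC)[...,::-1])
E
```

```text
open 16.29 [ 0.5261 -0.029   0.0685] F [-0.2 -0.6 -0.5] g 0.398 0.0
clear 17.05 [ 0.5255 -0.029   0.1892] F [-1.   0.7 -0.6] g 0.402 0.0
above 18.64 [ 0.4928 -0.3386  0.1255] F [-0.2  0.2  0.5] g 0.454 0.0
down 19.56 [ 0.4927 -0.3403  0.0639] F [0.7 0.8 0.6] g 0.45 0.0
grip 19.93 [ 0.4924 -0.3402  0.0636] F [ 0.3 -0.3  3.6] g 0.121 58.5
up 20.71 [ 0.4913 -0.3394  0.1888] F [ 0.4  0.4 -0.3] g 0.124 58.9
over 22.74 [ 0.5271 -0.0572  0.1263] F [ 0.1 -0.2 -0.2] g 0.124 58.9
settled 23.04 [ 0.5261 -0.057   0.1254] F [-0.5  0.4 -0. ] g 0.12 58.9
entered 23.62 [ 0.5262 -0.057   0.1024] F [-0.1  0.5 -0.5] g 0.128 58.9
low 24.49 [ 0.5259 -0.057   0.0685] F [ 0.7 -0.5  1.1] g 0.118 58.9
open 24.85 [ 0.5259 -0.057   0.0685] F [-0.9 -0.1  0.4] g 0.397 0.0
clear 25.61 [ 0.5252 -0.0569  0.1891] F [-0.4 -0.1  0.3] g 0.399 0.0
look 25.98 [ 0.5254 -0.0429  0.2387] F [-0.1  0.  -0.5] g 0.398 0.0
-0.042 [276.  153.4] [ 0.5253 -0.0859  0.095 ] 212.0
-0.014 [276.  184.3] [ 0.5254 -0.0573  0.095 ] 235.0
0.014 [276.  212.4] [ 0.5256 -0.03    0.095 ] 235.5
0.042 [275.2 238.5] [ 0.5266 -0.003   0.095 ] 230.0
```

View pics/m4.png

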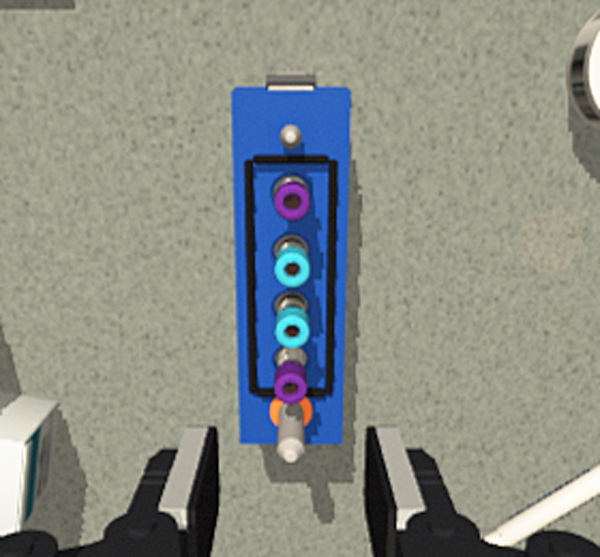

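All four tubes stand upright in one row, caps at x≈291 in the crop. Next I'll cross-check the dowel tips, then grip and lift the hood.

```bash
python3 - <<'E'
from tube import *
p,im=load("w2")
for uv in ((275.3,123),(275.8,270)): print("tip",on(p,uv,.109).round(4))
print("expect",C-.069*EY,C+.069*EY)
h=[.5324,.2838]; Oh=[180,0,-57.9]
command_gripper(1.0)
reach([*h,.13],Oh); settle(np.array([*h,.13])); st("above")
move_straight([*h,.020],.12); settle(np.array([*h,.020])); st("down")
command_gripper(0); hold(.1); st("grip")
move_straight([*h,.165],.15); o=st("up")
p,im=shot("wrist","w3"); shot("side","s3")
H=hsv(im); white=(H[...,1]<45)&(H[...,2]>150)
cv2.imwrite("pics/w3v.png",im[...,::-1])
E
```

```text
tip [ 0.5257 -0.1126  0.109 ]
tip [0.5262 0.024  0.109 ]
expect [ 0.52550625 -0.11199823] [0.52649375 0.02599823]
above 28.29 [0.5327 0.2833 0.1302] F [-0.  -0.7 -0.2] g 0.997 0.0
down 29.76 [0.5326 0.2839 0.0203] F [1.  0.2 0.4] g 1.0 0.0
grip 30.32 [0.5327 0.2839 0.0202] F [1.1 0.  1.9] g 0.506 61.7
up 31.43 [0.5316 0.2833 0.1638] F [ 0.  -1.1 -2.4] g 0.507 61.2
```

View pics/w3v.png

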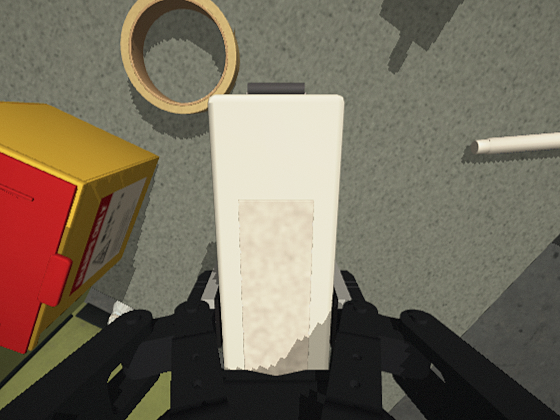

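The hood is gripped squarely and level. Its -y end edge is at row 95, and it is centred near column 277. Next: check the in-hand offset, carry it over the dowels and feel downward.

```bash
python3 - <<'E'
from tube import *
p,im=load("w3")
a=np.radians(-57.9); tx=np.array([np.cos(a),np.sin(a)]); ty=np.array([np.sin(a),-np.cos(a)])
for uv in ((277,95),(210,110),(343,110)):
    d=on(p,uv,.2015)[:2]-np.array([.5316,.2833]); print("end in tool",(d@tx).round(4),(d@ty).round(4))
reach([*C,.165],O); settle(np.array([*C,.165]),.0004,12); st("over")
move_straight([*C,.136],.08); settle(np.array([*C,.136]),.0004,10); st("h=.116")
move_straight([*C,.128],.03); hold(.2); o=st("h=.108")
if o["contact_force"][2]<3:
    move_straight([*C,.124],.03); hold(.2); o=st("h=.104")
E
```

```text
end in tool 0.0824 0.0006
end in tool 0.0779 -0.0208
end in tool 0.0778 0.0217
over 33.27 [ 0.526  -0.0427  0.165 ] F [-0.5  0.5 -1.8] g 0.506 61.2
h=.116 33.79 [ 0.5258 -0.043   0.1358] F [ 0.3 -0.8 -2.3] g 0.51 61.2
h=.108 34.41 [ 0.5261 -0.043   0.1282] F [-0.2  0.4 -2.6] g 0.506 61.2
h=.104 34.89 [ 0.526  -0.0431  0.124 ] F [ 0.4  0.6 -3.1] g 0.509 61.3
```

```bash
python3 - <<'E'
from tube import *
for z in (.120,.114,.105,.096,.090,.087):
    move_straight([*C,z],.04); hold(.1); o=st(f"h={z-.020:.3f}")
    F=o["contact_force"]+[0,0,2.2]
    if np.abs(F).max()>7: print("stop"); break
E
```

```text
h=0.100 35.24 [ 0.5262 -0.0432  0.1199] F [ 1.7 -1.6 -2.6] g 0.508 61.3
h=0.094 35.64 [ 0.5261 -0.0433  0.1138] F [ 2.8 -2.3 -5.2] g 0.51 61.4
h=0.085 36.12 [ 0.5261 -0.0433  0.1047] F [ 3.7 -4.  -4.9] g 0.506 61.6
h=0.076 36.59 [ 0.5262 -0.0432  0.0955] F [ 3.1 -3.6 -5.7] g 0.507 61.6
h=0.070 36.99 [ 0.5263 -0.0432  0.0894] F [ 3.7 -5.4 -4.4] g 0.505 61.7
h=0.067 37.34 [ 0.5263 -0.0432  0.0865] F [ 1.8 -5.2 -3.4] g 0.509 61.8
```

Both dowels are engaged with only a light side load, about 4–5 N toward -y. I'll shift slightly to relieve it, then press against the seal in small steps.

```bash
python3 - <<'E'
from tube import *
q=C+[.0003,-.0006]
for z in (.085,.083,.081,.080,.079,.078,.077,.076):
    move_straight([*q,z],.03); hold(.25); o=st(f"cmd {z:.3f}")
    if o["contact_force"][2]>16: break
E
```

```text
cmd 0.085 37.84 [ 0.5262 -0.0434  0.0848] F [ 2.3 -1.7 -3.4] g 0.509 61.7
cmd 0.083 38.34 [ 0.5262 -0.0434  0.0832] F [ 1.1 -1.1  0.4] g 0.504 62.1
cmd 0.081 38.84 [ 0.5262 -0.0434  0.0812] F [-0.4 -0.1  6. ] g 0.508 62.5
cmd 0.080 39.34 [ 0.5262 -0.0434  0.0803] F [-0.4  0.2  6.8] g 0.504 62.7
cmd 0.079 39.84 [ 0.5263 -0.0434  0.0802] F [-2.6  0.7 11.8] g 0.502 63.4
cmd 0.078 40.34 [ 0.5262 -0.0434  0.0801] F [-4.   0.3 19.5] g 0.507 64.4
```

The motion stops hard at TCP z=0.0801, which is hood at 60 mm, and the force climbs past the seal's 8 N, so the halves are closed. I'll check that the push is steady and look.

```bash
python3 - <<'E'
from tube import *
for _ in range(3): hold(.4); st("hold")
_,a=shot("side","s4"); _,b=shot("top","t4")
u=proj(camera_params("side"),[.526,-.07,.06]).astype(int); v=proj(camera_params("top"),[.526,-.043,.06]).astype(int)
a=a[u[1]-70:u[1]+70,u[0]-70:u[0]+70]; b=b[v[1]-70:v[1]+70,v[0]-70:v[0]+70]
cv2.imwrite("pics/m5.png",np.hstack([cv2.resize(x,(400,400),interpolation=cv2.INTER_CUBIC) for x in (a,b)])[...,::-1])
E
```

```text
hold 40.74 [ 0.5262 -0.0434  0.0801] F [-3.9 -0.2 19.6] g 0.508 64.4
hold 41.14 [ 0.5262 -0.0434  0.0801] F [-3.3  1.2 18.3] g 0.503 64.4
hold 41.54 [ 0.5262 -0.0434  0.0802] F [-4.5  0.  19.5] g 0.509 64.4
```

View pics/m5.png

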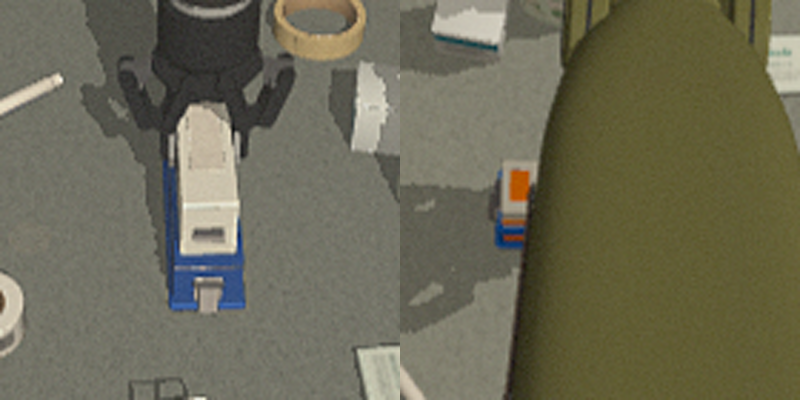

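The left (side) view shows the hood seated flush on the blue half with no seal visible, at about (208,255). The right (top) view shows the orange marks together at the same end, at about (518,190) and (513,230). The push is steady at about 19 N, so I'm handing the job in.

```bash
python3 -c "
from plant import *
print(close_job())"
```

```text
the job is handed in; nothing more can be done
None
```

I put both blue-capped tubes upright in the two empty pockets, fitted the hood over its dowels orange mark to orange mark, and handed the job in at about 41.6 s with the arm still pressing it fully shut at about 19 N.

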